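# Wedge the crate gate shut and pack the nodules

## Robot

A 6-joint arm with a two-finger parallel gripper is mounted at the origin on the work surface. World frame = base frame: x ahead of the robot, y to its left, z up, the work surface at z = 0. Lengths are in m, angles in degrees, forces in N, time in s.
With the tool pointing down it reaches from about 0.375 to 0.75 m from the base axis. Payload 9 kg.
Tool frame: the origin (TCP) lies midway between the tips of the shut fingers; the grasp point (between the pads) lies 19 mm behind it; z points along the fingers, y is the line along which they close (so a half turn about z gives the same grasp; the last joint's range is limited). The gripper opens to 85 mm and grips with 20 to 120 N. Pads are 22 mm wide; open, the fingers measure 114 mm over their backs; the gripper's body (76 mm by 85 mm) begins 54 mm behind the grasp point. The pads swing forward as they close: fully open they stand 13 mm farther back than shut.
Start: joints at [59.949, 5.964, 5.575, 89.605, 0, 77.527], TCP at [0.181, 0.572, 0.231] pointing down, gripper open.
Joint ranges: [-171.21, 171.21], [-48.23, 106.86], [-62.78, 66.21], [-105.2, 120.99], [-86.42, 89.51], [-180, 180]. Speed limits (degrees/s): [127.2, 127.2, 147.25, 180, 180, 180].

## Interface

Orientations are given as a 3x3 rotation matrix whose columns are the frame's x, y, z axes.
In Python, from cell import arm, cams, order gives the robot as it stands.
- The arm moves only by the tool jog_arm, never from a script. Its argument "steps" is a list of rows, each a list of 2 entries, a list of its own where there are three numbers: the shift along the tool's x, y, z in m, then the turn about the tool's z in rad. A call has 1 to 8 rows; each row is the pose to reach, as a shift and turn from the pose commanded when the call began, along the tool's axes at that moment; what a row does not reach only later rows make up. A row lasts 1/8 s, in which the tool goes at most 62.5 mm and 10.7 degrees, less where a joint would pass 70% of its speed; a pose out of reach is approached as far as the arm can. A call with a gripper value outside its range is refused whole. "jaw" is the closure, from 0 (fully open) to 1 (shut), set as the call begins (left out, the last holds). The fingers move at their own pace and stop on an object; "squeeze" is the grip in N (left out, the last holds). Time passes only in rows, so rows that repeat a pose let the fingers close. It gives the time, the measured TCP pose, the force, the opening and the grip force at its end, in the units of the state.
- arm.read_state(): the state, without advancing time (a new reading comes with each control period).
- cams.read_camera(name): name is "scene" or "top"; returns a dict with "pixels" (400x640x3 uint8, red, green, blue), "vfov" (degrees; the focal length in pixels is half the picture's height over the tangent of half this angle, whatever the lens; pixels are square), "cx", "cy" (the principal point, pixels), "dist_coeffs" ([k1, k2, p1, p2, k3] as OpenCV has them; the pictures are not rectified), "T" (4x4, takes a point from camera to world coordinates). Camera axes: x right, y down, z forward; pixel columns grow to the right and rows downward; lengths in m; the calibration is good to about 2 mm. A picture is of the moment at which its call begins. There is no depth.
- order.close_job(): hands the job in; it is judged then, once.
Trained networks look in a picture, given as the dict that the camera call returned (one of the last four; its "shot" number tells which), for a name from the list of things; names that differ only in an ending like _2 or _b are one class to them, and where a whole thing is asked for, a point or a joint stands for the part that bears it (a point fixed in the world has none). Each returns a list of dicts, best first, with "score" (0 to 1); they miss things now and then, are a little off and sometimes report something else, mostly with a low value. They report only what shows in the picture. A call takes as long as a camera call.
- cams.trace(picture, label): "mask" (400x640 bool, what is visible of it).
- cams.landmark_of(picture, label): "point" ([x, y, z] in m, in the coordinates of the camera as it stood for that picture, good to about 4 mm: a listed point, or the origin of a listed thing).
The state is a dict: "time": time; "joint_pos": joint angles; "qvel": joint speeds; "effort": joint torques, N m; "tcp_pos": TCP position; "eef_rot": TCP orientation; "wrist_force": force on the tool from outside, world axes, zero at the start; "moment": the same for the moment, N m; "width": finger opening in m; "grip_force": force on a finger pad.
Only numpy, scipy, OpenCV 4.12 (cv2) and the standard library are available. Lean on these libraries where they do the work, as an engineer would, in place of code of your own. Each camera call takes 0.05 s, during which the arm holds its last target. There are 200 camera calls.

## Task

Get the fossil crate ready for transport: push its swinging front gate shut, then tap the wooden wedge in under the gate from the front, thin end first, until it stays jammed there by itself. Then lay every round split nodule from the table inside the crate's bay, and last draw the sprung sliding cover by its pull bar over the bay right to its stop, leaving the gate shut and wedged, and the other rocks, jar, hammer and brush where they are.

Things in the scene. Friction and masses are not known exactly. Their poses are not given: they have to be found in the camera images.
- crate: Fixed pine crate, 265 mm deep (x), 257 mm wide (y), walls 70 mm high; open-topped bay in front, closed housing behind it. Origin: on the table under the bay's centre; x points from the gated front to the back, away from the robot, y to its left, z up. The gate closes its front.
- bay_floor (a point): Centre of the bay's floor, 26 mm above the table (the floor board's underside is 20 mm above it). Inside, the bay spans 60 mm to the front and 62 mm to the back of this point (crate x) and 117 mm to either side (crate y).
- gate (a joint): Pine swinging front gate, 231 mm wide, 12 mm thick, on an upright hinge at the front left corner (crate x -66, y +117 mm). Value in rad: 0 = shut (stop), growing as its right (-y) edge swings towards the robot, to 1.3. Swings easily (0.03 N m), no latch. Lower edge 14 mm, top edge 70 mm above the table. Shut, its outer face is at crate x -72 mm.
- gate_edge (a point): Top corner of the gate's outer face at the free edge: 231 mm from the hinge, 70 mm above the table.
- gate_foot (a point): Middle of the lower edge of the gate's outer face, 14 mm above the table. Along the lower edge runs a springy rubber strip that gives upwards up to 4 mm (3 N per mm). The wedge goes in near here, square to the gate: about 10 mm further than first touch, with some 10 to 20 N of push, jams it well.
- cover (a joint): Plywood cover, 130 x 231 x 6 mm, sliding level on the walls. Value in m: 0 = parked over the rear housing; grows as it is drawn towards the robot (crate -x) over the bay, to its stop at 0.120. Return spring (1.4 N at the stop) and stiff runner brake (3 N): it takes 3 to 5 N and stays where it is let go. Underside 71.5 mm above the table.
- cover_grip (a point): Middle of the pull bar on the cover's front edge: an upright bar 14 mm thick along crate x, 70 mm long along crate y, 24 mm tall, standing from 77.5 to 101.5 mm above the table.
- wedge: Loose wooden wedge, 125 mm long, 30 mm wide, 0.1 kg. Its thick end is a grip block 40 mm long, 32 mm tall. Origin: on the underside below the block's middle; x points to the thin tip 105 mm away, z up. The top slopes 1 in 5, from 5 mm thick at the tip to 22 mm at the block: 14 mm thick 45 mm behind the tip, where it begins to bind under the gate.
- wedge_tip (a point): Middle of the thin tip edge of the wedge, 2.5 mm above its underside.
- nodule1: Round split stone nodule with a pale flat top face, 46 mm across, 27 mm tall, upright sides, about 0.1 kg (0.07 to 0.13), lying flat on the table, pale face up. Origin: centre of its underside, z up. May be absent.
- nodule2: Round split stone nodule with a pale flat top face, 45 mm across, 30 mm tall, upright sides, about 0.1 kg (0.07 to 0.13), lying flat on the table, pale face up. Origin: centre of its underside, z up. May be absent.
- nodule3: Round split stone nodule with a pale flat top face, 48 mm across, 28 mm tall, upright sides, about 0.1 kg (0.07 to 0.13), lying flat on the table, pale face up. Origin: centre of its underside, z up. May be absent.
- nodule4: Round split stone nodule with a pale flat top face, 47 mm across, 26 mm tall, upright sides, about 0.1 kg (0.07 to 0.13), lying flat on the table, pale face up. Origin: centre of its underside, z up. May be absent.
- rock_red: Bystander: angular reddish rock, about 70 mm wide, 48 mm tall; not to be packed.
- rock_grey: Bystander: angular brownish rock, about 68 mm wide, 60 mm tall; not to be packed.
- rock_pale: Bystander: angular pale rock, about 84 mm wide, 40 mm tall; not to be packed.
- jar: Bystander: closed jar with metal cap, 60 mm across, 85 mm tall; leave alone.
- hammer: Bystander: hammer lying on the table, origin near its middle; leave alone.
- brush: Bystander: dusting brush lying on the table, origin near its middle; leave alone.

How it is judged:
By the outcome, as a careful person would: the job done as asked, in the order asked, and still so for the second after the job is handed in, with the robot touching nothing.
Of nodule1, nodule2, nodule3, nodule4 only 3 to 4 are there at a start; the rules pass over those that are not, and their reading is None.
At some moment in a run one of nodule1, nodule2, nodule3, nodule4 may be knocked a few centimetres aside while the robot is not near it.
Once in a run the grip may slacken for a moment while it holds something.
It also fails if it takes over 208 s, if anything falls off the work surface, if the arm or the gripper's body presses on something with over 40 N, if the wrist force passes 120 N, or if a joint passes its speed limit or range.

## Working session

There is one attempt and no reset: what is moved stays moved. The work goes in short steps, Python scripts to look and compute and a tool call to move; the robot and the scene stay as the last step left them, time stands still between calls to the robot, and variables do not carry over. Pictures are saved under pics/ and viewed, at most 14 in all, crops included, and the job is handed in when it is done.

Besides the shell and the picture viewer there is one more tool, called in YAML: its name, and indented under it one key for each argument. jog_arm: Moves the arm, as the interface text tells. Its arguments: {"type":"object","properties":{"steps":{"type":"array"},"jaw":{"type":"number"},"squeeze":{"type":"number"}},"required":["steps"]}

```bash
mkdir -p pics; ls
cat > h.py <<'E'
from cell import arm,cams,order
import numpy as np,cv2
def look(cam,labels,save=None):
    p=cams.read_camera(cam);T=np.array(p["T"])
    if save: cv2.imwrite("pics/"+save,p["pixels"][:,:,::-1])
    out={}
    for l in labels:
        r=cams.landmark_of(p,l)
        for d in r[:4]:
            w=T[:3,:3]@np.array(d["point"])+T[:3,3]
            print(cam,l,round(d["score"],2),np.round(w,3))
    return p
def st():
    s=arm.read_state();print(round(s["time"],2),np.round(s["tcp_pos"],4),np.round(s["eef_rot"],3).tolist(),np.round(s["joint_pos"],1),np.round(s["wrist_force"],1),s["width"],s["grip_force"]);return s
E
python3 - <<'E'
from h import *
st()
L=["crate","bay_floor","gate_edge","gate_foot","cover_grip","wedge","wedge_tip","nodule1","nodule2","nodule3","nodule4","rock_red","rock_grey","rock_pale","jar","hammer","brush"]
look("top",L,"top1.png");look("scene",L,"scene1.png");st()
E
```

```text
pics
0.0 [0.181  0.5717 0.2305] [[-0.953, 0.302, -0.001], [0.302, 0.953, -0.001], [0.0, -0.001, -1.0]] [59.9  6.   5.5 89.6  0.  77.5] [-0.7  0.4 -0.2] 0.08544478669110322 0.0
top crate 0.75 [ 0.636  0.048 -0.   ]
top bay_floor 0.84 [0.637 0.048 0.025]
top bay_floor 0.19 [ 0.311  0.481 -0.001]
top gate_edge 0.75 [ 0.438 -0.008  0.069]
top gate_foot 0.79 [0.506 0.081 0.013]
top cover_grip 0.74 [0.697 0.048 0.087]
top cover_grip 0.47 [ 0.374 -0.524  0.002]
top wedge 0.64 [ 0.439 -0.356  0.003]
top wedge 0.61 [ 0.423 -0.257 -0.003]
top wedge_tip 0.67 [ 0.44  -0.354  0.004]
top wedge_tip 0.63 [ 0.661 -0.322  0.   ]
top nodule1 0.63 [ 0.515  0.282 -0.001]
top nodule1 0.52 [0.414 0.375 0.001]
top nodule1 0.5 [ 0.545 -0.291 -0.004]
top nodule1 0.5 [0.695 0.044 0.088]
top nodule2 0.63 [ 0.515  0.282 -0.001]
top nodule2 0.52 [0.414 0.375 0.001]
top nodule2 0.5 [ 0.545 -0.291 -0.004]
top nodule2 0.5 [0.695 0.044 0.088]
top nodule3 0.63 [ 0.515  0.282 -0.001]
top nodule3 0.52 [0.414 0.375 0.001]
top nodule3 0.5 [ 0.545 -0.291 -0.004]
top nodule3 0.5 [0.695 0.044 0.088]
top nodule4 0.63 [ 0.515 
[... 1533 characters left out ...]
 0.288 -0.001]
scene nodule4 0.57 [0.518 0.272 0.005]
scene nodule4 0.46 [ 0.547 -0.296 -0.002]
scene nodule4 0.45 [ 0.412  0.372 -0.002]
scene rock_red 0.76 [ 0.462  0.471 -0.001]
scene rock_red 0.53 [0.635 0.054 0.001]
scene rock_grey 0.73 [ 0.662 -0.323 -0.   ]
scene rock_pale 0.78 [ 0.522 -0.487  0.003]
scene jar 0.65 [ 0.308  0.479 -0.001]
scene jar 0.56 [ 0.421 -0.255  0.004]
scene jar 0.44 [0.513 0.273 0.002]
scene jar 0.21 [ 0.544 -0.291  0.002]
scene hammer 0.61 [ 0.376 -0.531 -0.006]
scene brush 0.62 [ 0.657  0.443 -0.002]
1.8 [0.1812 0.572  0.2313] [[-0.953, 0.302, 0.0], [0.302, 0.953, 0.0], [-0.0, 0.0, -1.0]] [59.9  6.   5.6 89.6 -0.  77.5] [-0.9 -0.8 -1.2] 0.0855406317343296 0.0
```

View pics/top1.png

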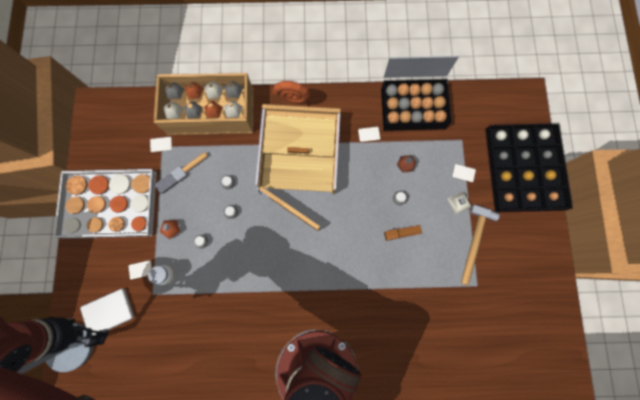

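View pics/scene1.png

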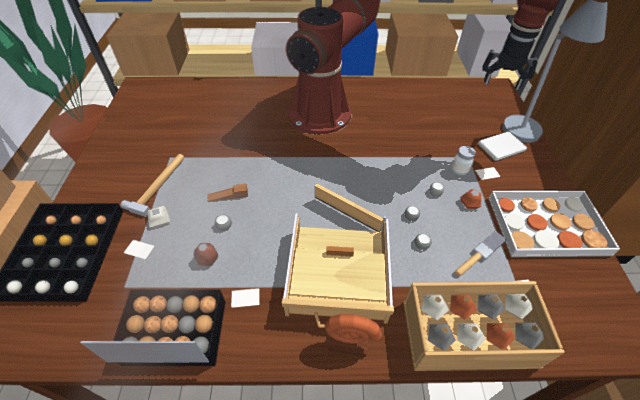

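The top view shows the gate half open at px (290,208), the wedge at (403,233) and four nodules at (227,181), (231,211), (200,241) and (400,197). The scene view agrees, with the wedge's block end at (240,188) facing the crate side. I'll go to the gate first.

jog_arm:
  steps:
    - [[-0.04,-0.026,0],-0.05]
    - [[-0.095,-0.062,0.01],-0.15]
    - [[-0.15,-0.098,0.02],-0.25]
    - [[-0.205,-0.135,0.03],-0.307]
    - [[-0.26,-0.17,0.03],-0.307]
    - [[-0.291,-0.191,0.03],-0.307]
    - [[-0.291,-0.191,0.03],-0.307]
  jaw: 1

```text
time: 2.68
tcp_pos: [0.4029, 0.2995, 0.2013]
eef_rot: [[-1.0, 0.005, 0.0], [0.005, 1.0, -0.0], [-0.0, -0.0, -1.0]]
wrist_force: [-0.6, 0.5, 0.3]
width: 0.0003
grip_force: 0.0
```

jog_arm:
  steps:
    - [[-0.005,-0.06,0],0]
    - [[-0.01,-0.12,0.01],0]
    - [[-0.02,-0.18,0.03],0]
    - [[-0.02,-0.23,0.06],0]
    - [[-0.02,-0.25,0.11],0]
    - [[-0.02,-0.25,0.16],0]
    - [[-0.02,-0.25,0.16],0]

```text
time: 3.55
tcp_pos: [0.418, 0.053, 0.0384]
eef_rot: [[-1.0, -0.0, -0.006], [-0.0, 1.0, 0.001], [0.006, 0.001, -1.0]]
wrist_force: [-0.3, 1.1, 0.7]
width: 0.0003
grip_force: 0.0
```

Run:
```python
from h import *
st()
```

```text
3.55 [0.418  0.053  0.0384] [[-1.0, -0.0, -0.006], [-0.0, 1.0, 0.001], [0.006, 0.001, -1.0]] [-10.7 -23.5 -41.3  72.5   0.  -10.7] [-0.3  1.1  0.7] 0.00030323455748032155 0.0
```

jog_arm:
  steps:
    - [[-0.02,-0.023,0],0]
    - [[-0.039,-0.046,0],0]
    - [[-0.055,-0.055,0],0]
    - [[-0.07,-0.063,0],0]
    - [[-0.086,-0.069,0],0]
    - [[-0.1,-0.073,0],0]
    - [[-0.11,-0.076,0],0]
    - [[-0.117,-0.078,0],0]

```text
time: 4.55
tcp_pos: [0.5391, -0.0256, 0.0426]
eef_rot: [[-1.0, -0.001, 0.001], [-0.001, 1.0, -0.0], [-0.001, -0.0, -1.0]]
wrist_force: [-0.3, -0.1, -0.1]
width: -0.0001
grip_force: 0.1
```

jog_arm:
  steps:
    - [[-0.003,0,0],0]
    - [[-0.005,0,0],0]
    - [[-0.005,0,0],0]

```text
time: 4.92
tcp_pos: [0.5429, -0.0258, 0.0413]
eef_rot: [[-1.0, -0.0, -0.0], [-0.0, 1.0, 0.0], [0.0, 0.0, -1.0]]
wrist_force: [-0.6, 0.5, 0.0]
width: -0.0001
grip_force: 0.0
```

Run:
```python
from h import *
st()
look("top",["gate_edge","gate_foot"]);look("scene",["gate_edge","gate_foot"])
```

```text
4.92 [ 0.5429 -0.0258  0.0413] [[-1.0, -0.0, -0.0], [-0.0, 1.0, 0.0], [0.0, 0.0, -1.0]] [-16.5  -0.6 -21.1  69.5   0.  -16.5] [-0.6  0.5  0. ] -0.00014898598898972234 0.0
top gate_edge 0.71 [ 0.634  0.048 -0.002]
scene gate_edge 0.85 [ 0.551 -0.056  0.075]
scene gate_foot 0.88 [0.57  0.056 0.018]
scene gate_foot 0.31 [ 0.416  0.373 -0.002]
```

jog_arm:
  steps:
    - [[-0.002,0,0],0]
    - [[-0.004,0,0],0]
    - [[-0.006,0,0],0]
    - [[-0.006,0,0],0]

```text
time: 5.72
tcp_pos: [0.5465, -0.026, 0.041]
eef_rot: [[-1.0, 0.0, -0.006], [0.0, 1.0, -0.0], [0.006, -0.0, -1.0]]
wrist_force: [-14.4, -1.0, 10.6]
width: 0.0002
grip_force: 7.8
```

jog_arm:
  steps:
    - [[-0.002,0,0],0]
    - [[-0.004,0,0],0]
    - [[-0.004,0,0],0]

```text
time: 6.1
tcp_pos: [0.5467, -0.026, 0.0409]
eef_rot: [[-1.0, 0.001, -0.014], [0.001, 1.0, -0.001], [0.014, -0.001, -1.0]]
wrist_force: [-37.2, -2.0, 26.9]
width: -0.0002
grip_force: 18.9
```

jog_arm:
  steps:
    - [[0.01,0,0],0]
    - [[0.04,0,-0.02],0]
    - [[0.08,-0.03,-0.06],0]
    - [[0.11,-0.08,-0.1],0]
    - [[0.12,-0.13,-0.11],0]
    - [[0.12,-0.16,-0.11],0]
    - [[0.12,-0.16,-0.11],0]
  jaw: 0

```text
time: 6.98
tcp_pos: [0.433, -0.1879, 0.1516]
eef_rot: [[-1.0, 0.003, 0.001], [0.003, 1.0, -0.001], [-0.001, -0.001, -1.0]]
wrist_force: [-0.3, 0.7, 0.2]
width: 0.0853
grip_force: 0.0
```

Run:
```python
from h import *
st()
p=look("top",["gate_edge","gate_foot","crate","bay_floor","cover_grip","wedge","wedge_tip"],"top2.png")
q=look("scene",["gate_edge","gate_foot","crate","bay_floor","cover_grip","wedge","wedge_tip"],"scene2.png")
a=cv2.resize(p["pixels"][90:210,240:360],(480,480),interpolation=2);b=cv2.resize(q["pixels"][180:330,270:420],(480,480)[::1],interpolation=2)
cv2.imwrite("pics/c2.png",np.hstack([a[:,:400],b[:,:400]])[:,:,::-1])
```

```text
6.97 [ 0.433  -0.1879  0.1516] [[-1.0, 0.003, 0.001], [0.003, 1.0, -0.001], [-0.001, -0.001, -1.0]] [-39.4 -17.  -24.3  82.6   0.  -39.2] [-0.3  0.7  0.2] 0.08533362853766548 0.0
top gate_edge 0.96 [ 0.554 -0.052  0.069]
top gate_foot 0.73 [0.564 0.059 0.013]
top crate 0.72 [ 0.636  0.049 -0.   ]
top crate 0.71 [ 0.513  0.279 -0.002]
top crate 0.56 [ 0.664 -0.323 -0.001]
top crate 0.37 [0.564 0.059 0.013]
top bay_floor 0.7 [ 0.554 -0.055  0.07 ]
top bay_floor 0.61 [0.636 0.047 0.023]
top cover_grip 0.59 [0.697 0.045 0.089]
top wedge 0.65 [ 0.459  0.472 -0.004]
scene gate_edge 0.83 [ 0.552 -0.06   0.074]
scene gate_edge 0.45 [0.7   0.043 0.09 ]
scene gate_foot 0.62 [0.514 0.271 0.001]
scene gate_foot 0.59 [0.565 0.057 0.014]
scene crate 0.73 [ 0.635  0.056 -0.001]
scene crate 0.48 [ 0.524 -0.491  0.001]
scene crate 0.46 [ 0.663 -0.322  0.002]
scene bay_floor 0.92 [0.637 0.047 0.022]
scene wedge 0.94 [ 0.422 -0.255  0.005]
scene wedge_tip 0.58 [ 0.437 -0.358 -0.   ]
scene wedge_tip 0.17 [0.516 0.271 0.01 ]
```

View pics/c2.png

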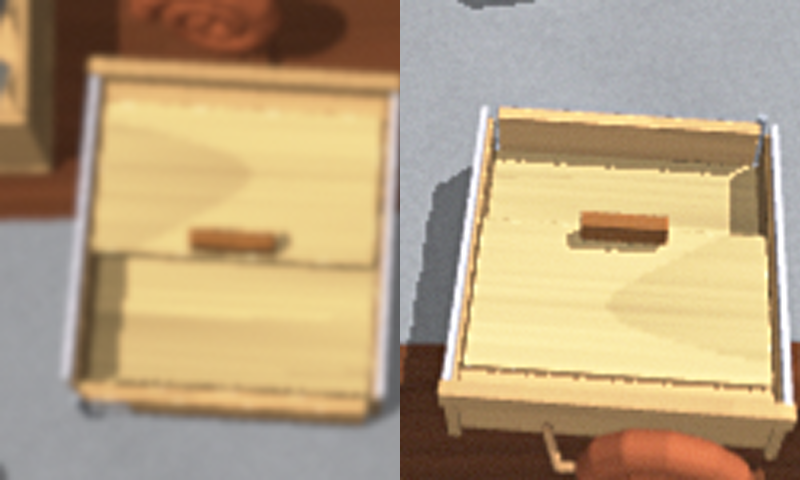

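```bash
cat >> h.py <<'E'
def unproj(p,pts,z):
    f=200/np.tan(np.radians(p["vfov"])/2);K=np.array([[f,0,p["cx"]],[0,f,p["cy"]],[0,0,1.]])
    u=cv2.undistortPoints(np.array(pts,float).reshape(-1,1,2),K,np.array(p["dist_coeffs"],float))[:,0]
    T=np.array(p["T"]);d=np.c_[u,np.ones(len(u))]@T[:3,:3].T
    return T[:3,3]+d*((z-T[2,3])/d[:,2])[:,None]
E
python3 - <<'E'
from h import *
p=cams.read_camera("top");q=cams.read_camera("scene")
A=lambda l:[(240+x/4,90+y/4) for x,y in l]
B=lambda l:[(270+(x-400)/3.2,180+y/3.2) for x,y in l]
for n,a in (("top gate L,R; rimL back,front; rimR back,front",unproj(p,A([(85,400),(365,418),(88,80),(65,380),(400,98),(380,398)]),.07)),("scene gate free,hinge; back -y,+y",unproj(q,B([(498,108),(763,122),(440,383),(797,407)]),.07))):
    print(n);print(a.round(4).tolist());
    for i in range(0,len(a),2): d=a[i+1]-a[i];print(np.degrees(np.arctan2(d[1],d[0])),np.hypot(*d[:2]))
m=cams.trace(q,"wedge")[0]["mask"];r=cv2.minAreaRect(np.argwhere(m)[:,::-1].astype(np.float32))
c=cv2.boxPoints(r);print(unproj(q,c,0.01).round(4).tolist(),m.sum())
E
```

```text
top gate L,R; rimL back,front; rimR back,front
[[0.5691, 0.1656, 0.07], [0.5485, -0.0597, 0.07], [0.8457, 0.1649, 0.07], [0.5861, 0.1818, 0.07], [0.8229, -0.0973, 0.07], [0.5647, -0.0723, 0.07]]
-95.23610489889775 0.22618530919299695
176.27465823487827 0.2600694935497197
174.46585692281434 0.25943323237645566
scene gate free,hinge; back -y,+y
[[0.5571, -0.0588, 0.07], [0.5739, 0.175, 0.07], [0.8188, -0.0966, 0.07], [0.8402, 0.1686, 0.07]]
85.88025158860808 0.23439935568722503
85.39085230576005 0.26610857681374883
[[0.4083, -0.3659, 0.01], [0.3812, -0.2426, 0.01], [0.4399, -0.229, 0.01], [0.4653, -0.3488, 0.01]] 462
```

jog_arm:
  steps:
    - [[0.003,-0.02,0],0.17]
    - [[0.006,-0.04,0],0.35]
    - [[0.012,-0.06,0],0.53]
    - [[0.012,-0.068,0],0.71]
    - [[0.012,-0.068,0],0.89]
    - [[0.012,-0.068,0],1.07]
    - [[0.012,-0.068,0],1.25]
    - [[0.012,-0.068,0],1.408]

```text
time: 8.93
tcp_pos: [0.421, -0.254, 0.1512]
eef_rot: [[-0.157, 0.988, 0.0], [0.988, 0.157, 0.0], [0.0, 0.0, -1.0]]
wrist_force: [-0.5, 0.1, 0.6]
width: 0.0855
grip_force: 0.0
```

jog_arm:
  steps:
    - [[0,0,0.02],0]
    - [[0,0,0.05],0]
    - [[0,0,0.08],0]
    - [[0,0,0.08],0]

```text
time: 9.43
tcp_pos: [0.4193, -0.2521, 0.068]
eef_rot: [[-0.165, 0.986, -0.004], [0.986, 0.165, 0.004], [0.005, -0.003, -1.0]]
wrist_force: [-0.3, 0.6, -0.2]
width: 0.0856
grip_force: 0.0
```

Run:
```python
from h import *
st()
q=look("scene",["wedge","wedge_tip"])
cv2.imwrite("pics/w.png",cv2.resize(q["pixels"][120:240,160:300],(700,600),interpolation=2)[:,:,::-1])
```

```text
9.43 [ 0.4193 -0.2521  0.068 ] [[-0.165, 0.986, -0.004], [0.986, 0.165, 0.004], [0.005, -0.003, -1.0]] [-46.4 -11.2 -28.2  73.4   0.   34.1] [-0.3  0.6 -0.2] 0.08560104654113294 0.0
scene wedge 0.81 [ 0.426 -0.254  0.006]
scene wedge_tip 0.77 [ 0.442 -0.358  0.002]
scene wedge_tip 0.51 [0.305 0.481 0.003]
scene wedge_tip 0.31 [0.602 0.263 0.001]
scene wedge_tip 0.16 [ 0.638  0.054 -0.   ]
```

View pics/w.png

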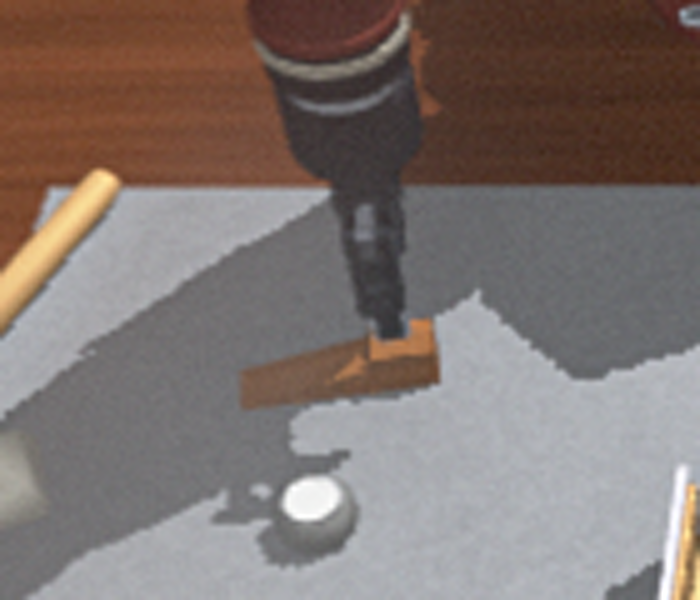

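jog_arm:
  steps:
    - [[0,0,0.03],0]
    - [[0,0,0.055],0]
    - [[0,0,0.062],0]
    - [[0,0,0.062],0]
    - [[0,0,0.062],0]

```text
time: 10.2
tcp_pos: [0.4218, -0.2547, 0.0107]
eef_rot: [[-0.162, 0.987, 0.002], [0.987, 0.162, -0.001], [-0.002, 0.001, -1.0]]
wrist_force: [0.1, 0.9, 0.6]
width: 0.0855
grip_force: 0.0
```

jog_arm:
  steps:
    - [[0,0,0],0]
    - [[0,0,0],0]
    - [[0,0,0],0]
    - [[0,0,0],0]
    - [[0,0,0],0]
    - [[0,0,0],0]
  jaw: 1
  squeeze: 70

```text
time: 10.95
tcp_pos: [0.4214, -0.2542, 0.0097]
eef_rot: [[-0.162, 0.987, 0.001], [0.987, 0.162, -0.0], [-0.001, 0.001, -1.0]]
wrist_force: [0.5, -0.1, 6.0]
width: 0.0283
grip_force: 70.6
```

jog_arm:
  steps:
    - [[0,0,-0.02],0]
    - [[0,0,-0.06],0]
    - [[0,0,-0.06],0]

```text
time: 11.32
tcp_pos: [0.4223, -0.2552, 0.0718]
eef_rot: [[-0.162, 0.987, 0.003], [0.987, 0.162, -0.003], [-0.003, 0.002, -1.0]]
wrist_force: [-0.2, -0.5, -1.6]
width: 0.0288
grip_force: 69.8
```

Run:
```python
from h import *
st()
q=look("scene",["wedge","wedge_tip"])
look("top",["wedge","wedge_tip"])
```

```text
11.32 [ 0.4223 -0.2552  0.0718] [[-0.162, 0.987, 0.003], [0.987, 0.162, -0.003], [-0.003, 0.002, -1.0]] [-46.4 -11.4 -27.9  73.2   0.   34.3] [-0.2 -0.5 -1.6] 0.028780920054773007 69.76348757743835
scene wedge 0.58 [ 0.427 -0.255  0.066]
scene wedge_tip 0.87 [ 0.441 -0.359  0.065]
scene wedge_tip 0.45 [0.565 0.058 0.016]
scene wedge_tip 0.38 [ 0.66  -0.322  0.003]
scene wedge_tip 0.33 [ 0.424 -0.253  0.066]
```

jog_arm:
  steps:
    - [[0.02,0.004,0],-0.15]
    - [[0.06,0.012,0],-0.32]
    - [[0.105,0.02,0.01],-0.49]
    - [[0.15,0.03,0.02],-0.66]
    - [[0.195,0.038,0.03],-0.83]
    - [[0.24,0.047,0.03],-1.0]
    - [[0.285,0.055,0.03],-1.17]
    - [[0.317,0.06,0.03],-1.328]

```text
time: 12.62
tcp_pos: [0.4281, 0.0705, 0.0386]
eef_rot: [[-0.997, 0.073, -0.001], [0.073, 0.997, 0.0], [0.001, 0.0, -1.0]]
wrist_force: [0.3, 0.2, -0.7]
width: 0.0287
grip_force: 69.6
```

jog_arm:
  steps:
    - [[0,0,0],0]
    - [[0,0,0],0]

```text
time: 12.88
tcp_pos: [0.4285, 0.0684, 0.0388]
eef_rot: [[-0.997, 0.081, -0.001], [0.081, 0.997, -0.0], [0.001, -0.0, -1.0]]
wrist_force: [0.2, 0.4, -1.3]
width: 0.0286
grip_force: 69.8
```

Run:
```python
from h import *
s=st()
q=look("scene",["wedge_tip","gate_foot"])
look("top",["wedge","wedge_tip","gate_foot"])
```

```text
12.88 [0.4285 0.0684 0.0388] [[-0.997, 0.081, -0.001], [0.081, 0.997, -0.0], [0.001, -0.0, -1.0]] [ -8.3 -21.3 -39.6  71.7  -0.   -3.7] [ 0.2  0.4 -1.3] 0.02861213519657795 69.75625276565552
scene wedge_tip 0.75 [0.531 0.059 0.029]
scene wedge_tip 0.61 [ 0.461  0.473 -0.   ]
scene gate_foot 0.67 [0.567 0.058 0.012]
top gate_foot 0.81 [0.561 0.059 0.012]
top gate_foot 0.48 [ 0.314  0.478 -0.002]
```

jog_arm:
  steps:
    - [[0,0,0.015],0]
    - [[0,0,0.028],0]
    - [[0,0,0.029],0]
    - [[-0.015,0,0.029],0]
    - [[-0.035,0,0.029],0]
    - [[-0.055,0,0.029],0]
    - [[-0.065,0,0.029],0]
    - [[-0.065,0,0.029],0]

```text
time: 14.22
tcp_pos: [0.4933, 0.0635, 0.0097]
eef_rot: [[-0.997, 0.08, -0.001], [0.08, 0.997, 0.0], [0.001, 0.0, -1.0]]
wrist_force: [-0.8, 0.2, -1.2]
width: 0.0286
grip_force: 70.9
```

jog_arm:
  steps:
    - [[-0.003,0,0],0]
    - [[-0.006,0,0],0]
    - [[-0.009,0,0],0]
    - [[-0.009,0,0],0]

```text
time: 14.72
tcp_pos: [0.5026, 0.0627, 0.0102]
eef_rot: [[-0.997, 0.08, -0.0], [0.08, 0.997, 0.0], [0.0, 0.0, -1.0]]
wrist_force: [0.7, 0.0, -2.6]
width: 0.0292
grip_force: 70.7
```

jog_arm:
  steps:
    - [[-0.002,0,0],0]
    - [[-0.004,0,0],0]
    - [[-0.004,0,0],0]

```text
time: 15.1
tcp_pos: [0.5064, 0.0624, 0.01]
eef_rot: [[-0.997, 0.08, -0.001], [0.08, 0.997, 0.0], [0.001, 0.0, -1.0]]
wrist_force: [-1.1, -0.5, -4.0]
width: 0.0286
grip_force: 70.6
```

jog_arm:
  steps:
    - [[-0.002,0,0],0]
    - [[-0.004,0,0],0]
    - [[-0.004,0,0],0]

```text
time: 15.48
tcp_pos: [0.5103, 0.0621, 0.01]
eef_rot: [[-0.997, 0.08, -0.001], [0.08, 0.997, 0.0], [0.001, 0.0, -1.0]]
wrist_force: [-2.3, -0.1, -4.7]
width: 0.0284
grip_force: 74.5
```

jog_arm:
  steps:
    - [[-0.002,0,0],0]
    - [[-0.004,0,0],0]
    - [[-0.004,0,0],0]

```text
time: 15.85
tcp_pos: [0.5143, 0.0618, 0.01]
eef_rot: [[-0.997, 0.08, -0.001], [0.08, 0.997, 0.0], [0.001, 0.0, -1.0]]
wrist_force: [-3.4, 0.7, -7.2]
width: 0.0287
grip_force: 74.4
```

jog_arm:
  steps:
    - [[-0.002,0,0],0]
    - [[-0.003,0,0],0]
    - [[-0.003,0,0],0]

```text
time: 16.23
tcp_pos: [0.5169, 0.0616, 0.0099]
eef_rot: [[-0.997, 0.08, -0.001], [0.08, 0.997, 0.0], [0.001, 0.0, -1.0]]
wrist_force: [-6.0, -0.4, -6.7]
width: 0.0287
grip_force: 74.4
```

jog_arm:
  steps:
    - [[-0.001,0,0],0]
    - [[-0.003,0,0],0]
    - [[-0.003,0,0],0]

```text
time: 16.6
tcp_pos: [0.5197, 0.0614, 0.0098]
eef_rot: [[-0.997, 0.08, -0.002], [0.08, 0.997, 0.0], [0.002, 0.0, -1.0]]
wrist_force: [-5.9, 0.7, -7.6]
width: 0.029
grip_force: 74.4
```

jog_arm:
  steps:
    - [[0,0,0.002],0]
    - [[0,0,0.003],0]
    - [[0,0,0.003],0]

```text
time: 16.98
tcp_pos: [0.5198, 0.0614, 0.0092]
eef_rot: [[-0.997, 0.079, -0.002], [0.079, 0.997, -0.0], [0.002, -0.0, -1.0]]
wrist_force: [-19.3, 1.0, 18.5]
width: 0.0288
grip_force: 77.8
```

jog_arm:
  steps:
    - [[-0.001,0,0],0]
    - [[-0.002,0,0],0]
    - [[-0.002,0,0],0]

```text
time: 17.35
tcp_pos: [0.5214, 0.0613, 0.0092]
eef_rot: [[-0.997, 0.079, -0.002], [0.079, 0.997, -0.0], [0.002, -0.0, -1.0]]
wrist_force: [-20.4, 1.4, 21.1]
width: 0.0287
grip_force: 78.0
```

jog_arm:
  steps:
    - [[0,0,-0.001],0]
    - [[0,0,-0.002],0]
    - [[0,0,-0.002],0]
    - [[0,0,-0.002],0]
  jaw: 0.2

```text
time: 17.85
tcp_pos: [0.5229, 0.061, 0.0095]
eef_rot: [[-0.997, 0.08, 0.001], [0.08, 0.997, 0.0], [-0.001, 0.0, -1.0]]
wrist_force: [0.8, 0.1, 0.3]
width: 0.0685
grip_force: 0.0
```

jog_arm:
  steps:
    - [[0.002,0,-0.02],0]
    - [[0.005,0,-0.05],0]
    - [[0.02,0.05,-0.1],0]
    - [[0.02,0.11,-0.15],0]
    - [[0.02,0.17,-0.15],0]
    - [[0.02,0.2,-0.15],0]
    - [[0.02,0.2,-0.15],0]
  jaw: 0

```text
time: 18.73
tcp_pos: [0.5184, 0.265, 0.1595]
eef_rot: [[-0.997, 0.076, 0.001], [0.076, 0.997, 0.001], [-0.001, 0.001, -1.0]]
wrist_force: [0.1, -0.8, -0.7]
width: 0.0857
grip_force: 0.0
```

Run:
```python
from h import *
s=st()
N=["nodule1","wedge","wedge_tip","gate_edge"]
q=look("scene",N)
p=look("top",N)
a=cv2.resize(p["pixels"][150:270,180:340],(800,600),interpolation=2)
cv2.imwrite("pics/j.png",a[:,:,::-1])
```

```text
18.73 [0.5184 0.265  0.1595] [[-0.997, 0.076, 0.001], [0.076, 0.997, 0.001], [-0.001, 0.001, -1.0]] [14.2  2.7 -5.3 82.   0.  18.5] [ 0.1 -0.8 -0.7] 0.08565500243897198 0.0
scene nodule1 0.75 [0.599 0.263 0.002]
scene nodule1 0.63 [ 0.523 -0.489  0.001]
scene nodule1 0.59 [ 0.543 -0.293 -0.001]
scene nodule1 0.43 [0.514 0.27  0.004]
scene wedge 0.66 [0.521 0.06  0.004]
scene wedge_tip 0.65 [ 0.545 -0.293  0.002]
scene gate_edge 0.96 [ 0.552 -0.058  0.071]
top nodule1 0.66 [ 0.546 -0.291 -0.   ]
top nodule1 0.65 [ 0.51   0.279 -0.004]
top nodule1 0.43 [0.607 0.262 0.   ]
top nodule1 0.31 [ 0.635  0.05  -0.001]
top wedge 0.63 [ 0.521  0.06  -0.002]
top wedge_tip 0.6 [ 0.547 -0.291  0.   ]
top gate_edge 0.71 [ 0.553 -0.05   0.069]
```

View pics/j.png

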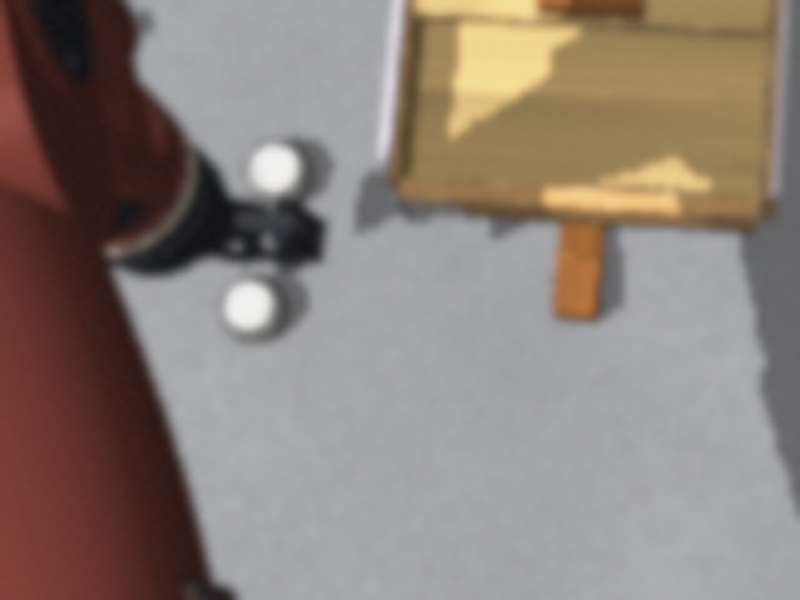

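The wedge stays in at (575,270) in the crop, square under the shut gate. One nodule has been knocked to about (0.603, 0.263). Next I turn the tool to crate axes and pick the nodules.

jog_arm:
  steps:
    - [[0.003,0.004,0],0.18]
    - [[0.006,0.009,0],0.36]
    - [[0.006,0.009,0],0.54]
    - [[0.006,0.009,0],0.72]
    - [[0.006,0.009,0],0.9]
    - [[0.006,0.009,0.02],1.08]
    - [[0.006,0.009,0.03],1.26]
    - [[0.006,0.009,0.04],1.44]
  jaw: 0.1

```text
time: 20.23
tcp_pos: [0.5133, 0.2712, 0.1189]
eef_rot: [[-0.045, 0.999, -0.0], [0.999, 0.045, 0.0], [0.0, -0.0, -1.0]]
wrist_force: [-0.9, -0.2, -0.5]
width: 0.0767
grip_force: 0.0
```

jog_arm:
  steps:
    - [[0,0,0],0.131]
    - [[0,0,0],0.131]

```text
time: 20.48
tcp_pos: [0.5133, 0.2713, 0.1193]
eef_rot: [[0.079, 0.997, 0.0], [0.997, -0.079, 0.0], [0.0, 0.0, -1.0]]
wrist_force: [0.2, 0.3, -0.9]
width: 0.077
grip_force: 0.0
```

```bash
cat >> h.py <<'E'
def nods(p):
    for d in cams.trace(p,"nodule1")[:6]:
        m=d["mask"];n=m.sum()
        if n<30: continue
        c=np.argwhere(m).mean(0)[::-1];w=unproj(p,[c],.016)[0]
        print("trace",round(d["score"],2),n,c.round(),w.round(4))
def go(x,y,z):
    s=st();R=np.array(s["eef_rot"]);print("shift",(R.T@(np.array([x,y,z])-s["tcp_pos"])).round(4))
E
python3 - <<'E'
from h import *
nods(cams.read_camera("scene"));nods(cams.read_camera("top"))
go(.513,.274,.001)
E
```

```text
trace 0.69 209 [223. 223.] [ 0.5481 -0.2904  0.016 ]
trace 0.55 133 [412. 214.] [0.5165 0.2756 0.016 ]
trace 0.5 207 [412. 239.] [0.6097 0.2615 0.016 ]
trace 0.33 415 [205. 256.] [ 0.6607 -0.3236  0.016 ]
trace 0.63 138 [399. 198.] [ 0.543 -0.289  0.016]
20.68 [0.5134 0.2715 0.1195] [[0.078, 0.997, 0.0], [0.997, -0.078, 0.0], [0.0, 0.0, -1.0]] [ 15.    3.1  -9.1  77.8   0.  109.4] [-0.3 -0.7 -0.4] 0.07675651838336947 0.0
shift [ 0.0025 -0.0007  0.1185]
```

jog_arm:
  steps:
    - [[0.002,0,0.05],0]
    - [[0.002,0,0.1],0]
    - [[0.002,0,0.117],0]
    - [[0.002,0,0.118],0]
    - [[0.002,0,0.118],0]

```text
time: 21.3
tcp_pos: [0.5149, 0.2739, 0.0035]
eef_rot: [[0.08, 0.997, 0.003], [0.997, -0.08, 0.001], [0.001, 0.003, -1.0]]
wrist_force: [-0.1, -0.2, 0.1]
width: 0.0767
grip_force: 0.0
```

jog_arm:
  steps:
    - [[0,0,0],0]
    - [[0,0,0],0]
    - [[0,0,0],0]
    - [[0,0,0],0]
  jaw: 1
  squeeze: 60

```text
time: 21.8
tcp_pos: [0.5146, 0.2739, 0.0032]
eef_rot: [[0.08, 0.997, 0.002], [0.997, -0.08, 0.001], [0.001, 0.002, -1.0]]
wrist_force: [-2.0, -0.7, 9.2]
width: 0.0435
grip_force: 60.8
```

jog_arm:
  steps:
    - [[0,0,-0.03],0]
    - [[0,0,-0.08],0]
    - [[0,0,-0.12],0]
    - [[0,0,-0.12],0]

```text
time: 22.3
tcp_pos: [0.5158, 0.2742, 0.1257]
eef_rot: [[0.08, 0.997, 0.007], [0.997, -0.08, 0.002], [0.002, 0.006, -1.0]]
wrist_force: [-0.3, -0.8, -1.2]
width: 0.0435
grip_force: 61.8
```

Run:
```python
from h import *
go(.6426,.1308,.031)
```

```text
22.3 [0.5158 0.2742 0.1257] [[0.08, 0.997, 0.007], [0.997, -0.08, 0.002], [0.002, 0.006, -1.0]] [ 15.2   3.1  -8.4  78.1   0.  109.7] [-0.3 -0.8 -1.2] 0.04350470349811922 61.809916966594756
shift [-0.1331  0.1372  0.0953]
```

jog_arm:
  steps:
    - [[-0.03,0.03,0],0]
    - [[-0.07,0.07,0],0]
    - [[-0.11,0.112,0],0]
    - [[-0.133,0.137,0],0]
    - [[-0.133,0.137,0.01],0]
    - [[-0.133,0.137,0.05],0]
    - [[-0.133,0.137,0.088],0]
    - [[-0.133,0.137,0.095],0]

```text
time: 23.3
tcp_pos: [0.6381, 0.1307, 0.0262]
eef_rot: [[0.079, 0.997, -0.001], [0.997, -0.079, -0.0], [-0.0, -0.001, -1.0]]
wrist_force: [-17.8, -3.0, 42.0]
width: 0.0431
grip_force: 70.5
```

jog_arm:
  steps:
    - [[0,0,0],0]
    - [[0,0,0],0]

```text
time: 23.55
tcp_pos: [0.6382, 0.1307, 0.0264]
eef_rot: [[0.079, 0.997, -0.001], [0.997, -0.079, -0.0], [-0.0, -0.001, -1.0]]
wrist_force: [-2.5, -0.6, 6.4]
width: 0.0432
grip_force: 67.0
```

jog_arm:
  steps:
    - [[0,0,0],0]
    - [[0,0,0],0]
    - [[0,0,0],0]
  jaw: 0.28

```text
time: 23.92
tcp_pos: [0.6388, 0.1304, 0.0259]
eef_rot: [[0.079, 0.997, -0.001], [0.997, -0.079, 0.0], [0.0, -0.001, -1.0]]
wrist_force: [-2.7, 1.2, 0.4]
width: 0.0617
grip_force: 1.2
```

jog_arm:
  steps:
    - [[0,0,-0.03],0]
    - [[0,0,-0.08],0]
    - [[0,0,-0.1],0]
    - [[0,0,-0.1],0]

```text
time: 24.42
tcp_pos: [0.6407, 0.1299, 0.1279]
eef_rot: [[0.08, 0.997, 0.003], [0.997, -0.08, 0.0], [0.0, 0.003, -1.0]]
wrist_force: [-0.5, 0.8, -0.5]
width: 0.0615
grip_force: 0.0
```

Run:
```python
from h import *
go(.606,.262,.001)
p=cams.read_camera("scene");nods(p);p=cams.read_camera("top");nods(p)
```

```text
24.43 [0.6407 0.1299 0.1279] [[0.08, 0.997, 0.003], [0.997, -0.08, 0.0], [0.0, 0.003, -1.0]] [ 0.  15.4  5.3 79.7 -0.  94.6] [-0.5  0.8 -0.5] 0.06147549438225603 0.0
shift [ 0.1288 -0.0455  0.1267]
trace 0.75 220 [223. 223.] [ 0.5468 -0.291   0.016 ]
trace 0.7 204 [370. 244.] [0.6238 0.1389 0.016 ]
trace 0.66 206 [412. 239.] [0.6083 0.2618 0.016 ]
trace 0.46 166 [437. 189.] [0.417  0.3743 0.016 ]
trace 0.55 65 [275. 173.] [0.6412 0.1283 0.016 ]
```

jog_arm:
  steps:
    - [[0.04,-0.015,0],0]
    - [[0.09,-0.032,0],0]
    - [[0.129,-0.045,0.01],0]
    - [[0.129,-0.045,0.03],0]
    - [[0.129,-0.045,0.07],0]
    - [[0.129,-0.045,0.11],0]
    - [[0.129,-0.045,0.125],0]
    - [[0.129,-0.045,0.125],0]
  jaw: 0.1

```text
time: 25.62
tcp_pos: [0.6039, 0.2613, -0.0001]
eef_rot: [[0.081, 0.997, -0.003], [0.997, -0.081, -0.001], [-0.001, -0.002, -1.0]]
wrist_force: [0.6, 0.0, 0.2]
width: 0.077
grip_force: 0.0
```

jog_arm:
  steps:
    - [[0,0,0],0]
    - [[0,0,0],0]
    - [[0,0,0],0]
    - [[0,0,0],0]
  jaw: 1

```text
time: 26.12
tcp_pos: [0.6065, 0.2624, 0.0039]
eef_rot: [[0.08, 0.997, 0.004], [0.997, -0.08, 0.001], [0.001, 0.004, -1.0]]
wrist_force: [-0.5, -0.8, 5.2]
width: 0.0446
grip_force: 61.5
```

jog_arm:
  steps:
    - [[0,0,-0.03],0]
    - [[0,0,-0.08],0]
    - [[0,0,-0.12],0]
    - [[0,0,-0.12],0]

```text
time: 26.62
tcp_pos: [0.6076, 0.2628, 0.1268]
eef_rot: [[0.08, 0.997, 0.008], [0.997, -0.08, 0.002], [0.002, 0.008, -1.0]]
wrist_force: [1.5, -0.3, -1.9]
width: 0.0443
grip_force: 61.9
```

Run:
```python
from h import *
go(.638,.074,.031)
```

```text
26.62 [0.6076 0.2628 0.1268] [[0.08, 0.997, 0.008], [0.997, -0.08, 0.002], [0.002, 0.008, -1.0]] [ 12.1  16.5   6.5  79.5   0.  106.7] [ 1.5 -0.3 -1.9] 0.044256080672519675 61.869615339674056
shift [-0.186   0.0447  0.0957]
```

jog_arm:
  steps:
    - [[-0.03,0.008,0],0]
    - [[-0.08,0.02,0],0]
    - [[-0.13,0.032,0],0]
    - [[-0.17,0.042,0],0]
    - [[-0.186,0.044,0],0]
    - [[-0.186,0.044,0.03],0]
    - [[-0.186,0.044,0.06],0]
    - [[-0.186,0.044,0.08],0]

```text
time: 27.62
tcp_pos: [0.6327, 0.0739, 0.0393]
eef_rot: [[0.079, 0.997, -0.002], [0.997, -0.079, 0.0], [0.0, -0.002, -1.0]]
wrist_force: [-0.2, 0.2, -1.7]
width: 0.0446
grip_force: 61.8
```

jog_arm:
  steps:
    - [[0,0,0.007],0]
    - [[0,0,0.012],0]
    - [[0,0,0.012],0]

```text
time: 28.0
tcp_pos: [0.6345, 0.0733, 0.0303]
eef_rot: [[0.08, 0.997, 0.002], [0.997, -0.08, -0.0], [0.0, 0.002, -1.0]]
wrist_force: [-0.4, -0.1, -1.9]
width: 0.0444
grip_force: 61.8
```

jog_arm:
  steps:
    - [[0,0,0],0]
    - [[0,0,0],0]
    - [[0,0,0],0]
  jaw: 0.28

```text
time: 28.38
tcp_pos: [0.6339, 0.0733, 0.0297]
eef_rot: [[0.08, 0.997, 0.0], [0.997, -0.08, 0.0], [0.0, 0.0, -1.0]]
wrist_force: [-3.4, 0.6, 2.0]
width: 0.0617
grip_force: 0.0
```

jog_arm:
  steps:
    - [[0,0,-0.03],0]
    - [[0,0,-0.08],0]
    - [[0,0,-0.1],0]
    - [[0,0,-0.1],0]

```text
time: 28.88
tcp_pos: [0.6352, 0.0731, 0.1311]
eef_rot: [[0.08, 0.997, 0.004], [0.997, -0.08, -0.0], [0.0, 0.004, -1.0]]
wrist_force: [-0.5, 0.0, -0.9]
width: 0.061
grip_force: 0.0
```

Run:
```python
from h import *
go(.547,-.291,.002)
p=cams.read_camera("scene");nods(p);p=cams.read_camera("top");nods(p)
```

```text
28.88 [0.6352 0.0731 0.1311] [[0.08, 0.997, 0.004], [0.997, -0.08, -0.0], [0.0, 0.004, -1.0]] [-5.1 12.8  2.7 79.7  0.  89.5] [-0.5  0.  -0.9] 0.06095698172156027 0.0
shift [-0.37   -0.0592  0.1288]
trace 0.7 177 [436. 190.] [0.418  0.3718 0.016 ]
trace 0.69 10010 [338. 269.] [0.7056 0.0438 0.016 ]
trace 0.58 199 [348. 242.] [0.6174 0.0755 0.016 ]
trace 0.48 183 [371. 244.] [0.6239 0.1403 0.016 ]
trace 0.46 177 [223. 223.] [ 0.5477 -0.2903  0.016 ]
trace 0.7 135 [400. 198.] [ 0.5426 -0.2903  0.016 ]
trace 0.56 55 [294. 173.] [0.6365 0.0637 0.016 ]
```

jog_arm:
  steps:
    - [[-0.04,-0.006,0],0]
    - [[-0.1,-0.016,0],0]
    - [[-0.16,-0.026,0],0]
    - [[-0.22,-0.036,0],0]
    - [[-0.28,-0.046,0],0]
    - [[-0.335,-0.055,0],0]
    - [[-0.37,-0.06,0.01],0]
    - [[-0.37,-0.06,0.03],0]
  jaw: 0.1

```text
time: 30.08
tcp_pos: [0.5435, -0.2932, 0.098]
eef_rot: [[0.083, 0.997, -0.0], [0.997, -0.083, -0.0], [-0.0, -0.0, -1.0]]
wrist_force: [-0.5, 0.5, -0.1]
width: 0.0771
grip_force: 0.0
```

jog_arm:
  steps:
    - [[0,0,0.04],0]
    - [[0,0,0.08],0]
    - [[0,0,0.097],0]
    - [[0,0,0.097],0]

```text
time: 30.58
tcp_pos: [0.5436, -0.2893, 0.0007]
eef_rot: [[0.079, 0.997, -0.002], [0.997, -0.079, 0.002], [0.002, -0.002, -1.0]]
wrist_force: [1.4, 0.4, -0.3]
width: 0.0767
grip_force: 0.0
```

jog_arm:
  steps:
    - [[0,0,0],0]
    - [[0,0,0],0]
    - [[0,0,0],0]
    - [[0,0,0],0]
  jaw: 1

```text
time: 31.08
tcp_pos: [0.5458, -0.2918, 0.0047]
eef_rot: [[0.08, 0.997, 0.003], [0.997, -0.08, -0.002], [-0.002, 0.003, -1.0]]
wrist_force: [-0.3, 0.5, 7.0]
width: 0.0452
grip_force: 62.0
```

jog_arm:
  steps:
    - [[0,0,-0.03],0]
    - [[0,0,-0.08],0]
    - [[0,0,-0.12],0]
    - [[0,0,-0.12],0]

```text
time: 31.58
tcp_pos: [0.5466, -0.2926, 0.1276]
eef_rot: [[0.08, 0.997, 0.006], [0.997, -0.08, -0.005], [-0.005, 0.007, -1.0]]
wrist_force: [0.3, 0.0, -0.6]
width: 0.0453
grip_force: 61.8
```

Run:
```python
from h import *
go(.629,-.036,.031)
```

```text
31.57 [ 0.5466 -0.2926  0.1276] [[0.08, 0.997, 0.006], [0.997, -0.08, -0.005], [-0.005, 0.007, -1.0]] [-40.2   9.2  -1.8  78.6   0.   54.4] [ 0.3  0.  -0.6] 0.045313145331063086 61.84066056506708
shift [0.2628 0.061  0.0958]
```

jog_arm:
  steps:
    - [[0.035,0.008,0],0]
    - [[0.085,0.02,0],0]
    - [[0.14,0.033,0],0]
    - [[0.195,0.046,0],0]
    - [[0.24,0.057,0],0]
    - [[0.263,0.062,0],0]
    - [[0.263,0.062,0.02],0]
    - [[0.263,0.062,0.05],0]

```text
time: 32.58
tcp_pos: [0.6274, -0.0341, 0.0712]
eef_rot: [[0.08, 0.997, 0.001], [0.997, -0.08, -0.001], [-0.0, 0.001, -1.0]]
wrist_force: [0.2, 0.0, -1.7]
width: 0.0454
grip_force: 61.8
```

jog_arm:
  steps:
    - [[0,0,0.02],0]
    - [[0,0,0.035],0]
    - [[0,0,0.042],0]
    - [[0,0,0.042],0]

```text
time: 33.08
tcp_pos: [0.6277, -0.0339, 0.0311]
eef_rot: [[0.08, 0.997, 0.001], [0.997, -0.08, -0.0], [-0.0, 0.001, -1.0]]
wrist_force: [1.1, 0.1, 0.0]
width: 0.0454
grip_force: 61.8
```

jog_arm:
  steps:
    - [[0,0,0],0]
    - [[0,0,0],0]
    - [[0,0,0],0]
  jaw: 0.28

```text
time: 33.45
tcp_pos: [0.6274, -0.0336, 0.0304]
eef_rot: [[0.08, 0.997, 0.0], [0.997, -0.08, -0.0], [0.0, 0.0, -1.0]]
wrist_force: [0.0, 0.1, -0.1]
width: 0.0611
grip_force: 0.0
```

jog_arm:
  steps:
    - [[0,0,-0.03],0]
    - [[0,0,-0.08],0]
    - [[0,0,-0.1],0]
    - [[0,0,-0.1],0]

```text
time: 33.95
tcp_pos: [0.6283, -0.0338, 0.1319]
eef_rot: [[0.08, 0.997, 0.003], [0.997, -0.08, -0.001], [-0.0, 0.003, -1.0]]
wrist_force: [-0.3, -0.7, -0.5]
width: 0.0613
grip_force: 0.0
```

Run:
```python
from h import *
go(.414,.373,.002)
p=cams.read_camera("scene");nods(p);p=cams.read_camera("top");nods(p)
```

```text
33.95 [ 0.6283 -0.0338  0.1319] [[0.08, 0.997, 0.003], [0.997, -0.08, -0.001], [-0.0, 0.003, -1.0]] [-15.   11.1   0.8  79.6   0.   79.6] [-0.3 -0.7 -0.5] 0.06134522325118772 0.0
shift [ 0.3885 -0.2465  0.129 ]
trace 0.71 152 [436. 190.] [0.4185 0.3718 0.016 ]
trace 0.53 206 [370. 244.] [0.6233 0.1383 0.016 ]
trace 0.53 237 [309. 241.] [ 0.6126 -0.0353  0.016 ]
trace 0.49 194 [348. 242.] [0.6189 0.076  0.016 ]
```

jog_arm:
  steps:
    - [[0.04,-0.025,0],0]
    - [[0.09,-0.057,0],0]
    - [[0.14,-0.089,0],0]
    - [[0.19,-0.12,0],0]
    - [[0.24,-0.152,0],0]
    - [[0.29,-0.184,0],0]
    - [[0.34,-0.216,0],0]
    - [[0.388,-0.246,0],0]
  jaw: 0.1

```text
time: 35.15
tcp_pos: [0.4112, 0.3741, 0.129]
eef_rot: [[0.08, 0.997, -0.001], [0.997, -0.08, -0.001], [-0.001, -0.001, -1.0]]
wrist_force: [1.5, 1.0, 0.0]
width: 0.077
grip_force: 0.0
```

jog_arm:
  steps:
    - [[0,0,0],0]
    - [[0,0,0.03],0]
    - [[0,0,0.07],0]
    - [[0,0,0.11],0]
    - [[0,0,0.127],0]
    - [[0,0,0.127],0]

```text
time: 35.9
tcp_pos: [0.4124, 0.3719, 0.0022]
eef_rot: [[0.081, 0.997, -0.002], [0.997, -0.081, -0.001], [-0.001, -0.002, -1.0]]
wrist_force: [1.4, 0.1, 0.5]
width: 0.0769
grip_force: 0.0
```

jog_arm:
  steps:
    - [[0,0,0],0]
    - [[0,0,0],0]
    - [[0,0,0],0]
    - [[0,0,0],0]
  jaw: 1

```text
time: 36.4
tcp_pos: [0.4145, 0.3736, 0.0055]
eef_rot: [[0.08, 0.997, 0.003], [0.997, -0.08, 0.001], [0.002, 0.003, -1.0]]
wrist_force: [-0.8, -1.2, 5.9]
width: 0.0419
grip_force: 61.2
```

jog_arm:
  steps:
    - [[0,0,-0.03],0]
    - [[0,0,-0.08],0]
    - [[0,0,-0.12],0]
    - [[0,0,-0.12],0]

```text
time: 36.9
tcp_pos: [0.4154, 0.3742, 0.1283]
eef_rot: [[0.08, 0.997, 0.007], [0.997, -0.08, 0.004], [0.004, 0.007, -1.0]]
wrist_force: [-0.8, -0.9, -1.1]
width: 0.0425
grip_force: 61.4
```

Run:
```python
from h import *
go(.632,.020,.031)
```

```text
36.9 [0.4154 0.3742 0.1283] [[0.08, 0.997, 0.007], [0.997, -0.08, 0.004], [0.004, 0.007, -1.0]] [ 28.6  -1.4 -12.7  78.3   0.  123.2] [-0.8 -0.9 -1.1] 0.04245410661246504 61.427856892369164
shift [-0.3362  0.2435  0.0974]
```

jog_arm:
  steps:
    - [[-0.04,0.029,0],0]
    - [[-0.09,0.065,0],0]
    - [[-0.14,0.101,0],0]
    - [[-0.19,0.138,0],0]
    - [[-0.24,0.174,0],0]
    - [[-0.29,0.21,0],0]
    - [[-0.325,0.235,0],0]
    - [[-0.336,0.243,0],0]

```text
time: 37.9
tcp_pos: [0.629, 0.0161, 0.1224]
eef_rot: [[0.083, 0.997, -0.001], [0.997, -0.083, -0.0], [-0.0, -0.001, -1.0]]
wrist_force: [-0.3, 0.2, -0.4]
width: 0.0423
grip_force: 61.4
```

jog_arm:
  steps:
    - [[0,0,0],0]
    - [[0,0,0.02],0]
    - [[0,0,0.05],0]
    - [[0,0,0.075],0]
    - [[0,0,0.089],0]
    - [[0,0,0.092],0]
    - [[0,0,0.092],0]

```text
time: 38.78
tcp_pos: [0.6282, 0.0194, 0.0314]
eef_rot: [[0.079, 0.997, 0.0], [0.997, -0.079, 0.0], [0.0, 0.0, -1.0]]
wrist_force: [-0.6, 0.1, 0.9]
width: 0.0424
grip_force: 62.1
```

Run:
```python
from h import *
st()
```

```text
38.77 [0.6282 0.0194 0.0314] [[0.079, 0.997, 0.0], [0.997, -0.079, 0.0], [0.0, 0.0, -1.0]] [-10.1  14.3  -6.2  69.6   0.   84.4] [-0.6  0.1  0.9] 0.04235754519937811 62.139062775531784
```

jog_arm:
  steps:
    - [[0,0,0],0]
    - [[0,0,0],0]
    - [[0,0,0],0]
  jaw: 0.28

```text
time: 39.15
tcp_pos: [0.6284, 0.0186, 0.0313]
eef_rot: [[0.08, 0.997, 0.0], [0.997, -0.08, 0.0], [0.0, 0.0, -1.0]]
wrist_force: [0.5, -0.7, -0.6]
width: 0.0611
grip_force: 0.0
```

jog_arm:
  steps:
    - [[0,0,-0.03],0]
    - [[0,0,-0.08],0]
    - [[0,0,-0.13],0]
    - [[0,0,-0.15],0]
    - [[-0.05,-0.03,-0.16],0]
    - [[-0.1,-0.06,-0.16],0]
    - [[-0.15,-0.06,-0.16],0]

```text
time: 40.02
tcp_pos: [0.5548, -0.1269, 0.1907]
eef_rot: [[0.079, 0.997, -0.001], [0.997, -0.079, 0.001], [0.001, -0.001, -1.0]]
wrist_force: [1.5, -0.4, -0.4]
width: 0.0612
grip_force: 0.0
```

Run:
```python
from h import *
p=look("scene",["cover_grip","wedge","gate_edge"],"s5.png");nods(p);p=look("top",["cover_grip","wedge"])
cv2.imwrite("pics/b.png",cv2.resize(p["pixels"][95:225,190:360],(780,600),interpolation=2)[:,:,::-1])
go(.698,.045,.15)
```

```text
scene cover_grip 0.71 [0.705 0.041 0.091]
scene wedge 0.74 [0.708 0.042 0.09 ]
scene wedge 0.62 [0.628 0.073 0.028]
scene wedge 0.5 [ 0.654  0.441 -0.001]
scene wedge 0.49 [0.52  0.058 0.006]
scene gate_edge 0.74 [ 0.555 -0.056  0.076]
trace 0.74 233 [310. 240.] [ 0.6106 -0.0334  0.016 ]
trace 0.68 183 [370. 244.] [0.6238 0.1373 0.016 ]
trace 0.62 168 [328. 241.] [0.6127 0.0194 0.016 ]
trace 0.49 213 [348. 242.] [0.6188 0.077  0.016 ]
top cover_grip 0.73 [0.707 0.048 0.088]
top wedge 0.52 [ 0.521  0.057 -0.002]
top wedge 0.39 [ 0.523 -0.489  0.004]
40.42 [ 0.5568 -0.1251  0.191 ] [[0.078, 0.997, -0.0], [0.997, -0.078, 0.0], [0.0, -0.0, -1.0]] [-25.8   0.6  -4.2  85.3   0.   68.7] [-0.3  0.1  0.2] 0.061646830884790046 0.0
shift [0.1807 0.1275 0.0411]
```

View pics/b.png

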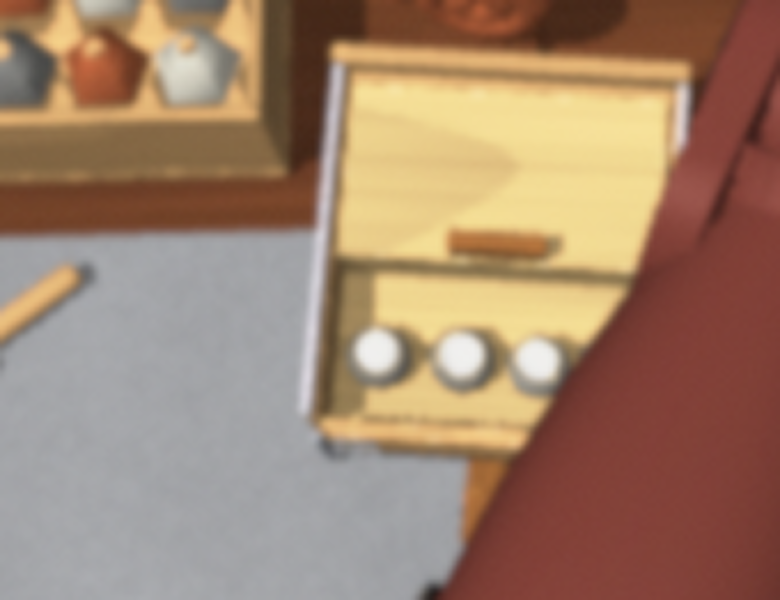

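View pics/s5.png

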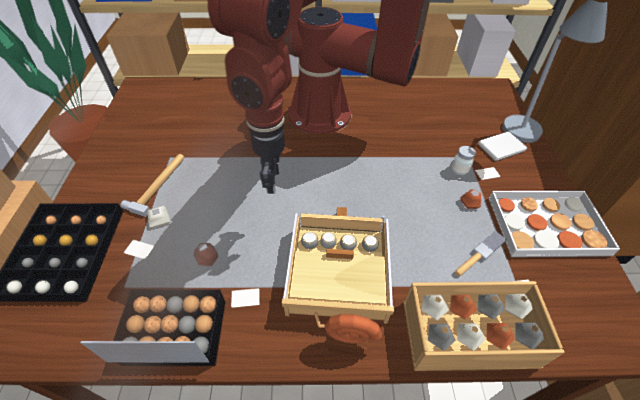

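All four nodules stand in the bay, at (310,240) to (370,244) in the scene view, the gate is shut and the wedge is in. The bar is at (0.706, 0.045), so I'm moving to it next.

jog_arm:
  steps:
    - [[0.03,0.02,0],0]
    - [[0.075,0.055,0],0]
    - [[0.12,0.09,0],0]
    - [[0.165,0.123,0.01],0]
    - [[0.181,0.135,0.03],0]
    - [[0.181,0.135,0.06],0]
    - [[0.181,0.135,0.085],0]
    - [[0.181,0.135,0.085],0]

```text
time: 41.42
tcp_pos: [0.704, 0.0448, 0.1036]
eef_rot: [[0.078, 0.997, -0.004], [0.997, -0.078, 0.001], [0.0, -0.005, -1.0]]
wrist_force: [0.2, 0.9, 0.2]
width: 0.0617
grip_force: 0.0
```

jog_arm:
  steps:
    - [[0,0,0.01],0]
    - [[0,0,0.019],0]
    - [[0,0,0.019],0]

```text
time: 41.8
tcp_pos: [0.7053, 0.0435, 0.0868]
eef_rot: [[0.08, 0.997, -0.001], [0.997, -0.08, 0.0], [0.0, -0.001, -1.0]]
wrist_force: [-0.2, -0.4, -0.4]
width: 0.0614
grip_force: 0.0
```

jog_arm:
  steps:
    - [[0,0,0],0]
    - [[0,0,0],0]
    - [[0,0,0],0]
    - [[0,0,0],0]
    - [[0,0,0],0]
    - [[0,0,0],0]
  jaw: 1
  squeeze: 50

```text
time: 42.55
tcp_pos: [0.7058, 0.0434, 0.0879]
eef_rot: [[0.08, 0.997, 0.001], [0.997, -0.08, -0.0], [-0.0, 0.001, -1.0]]
wrist_force: [-3.1, -0.6, 4.9]
width: 0.0128
grip_force: 50.5
```

jog_arm:
  steps:
    - [[0,-0.008,0],0]
    - [[0,-0.02,0],0]
    - [[0,-0.035,0],0]
    - [[0,-0.05,0],0]
    - [[0,-0.065,0],0]
    - [[0,-0.08,0],0]
    - [[0,-0.095,0],0]
    - [[0,-0.105,0],0]

```text
time: 43.55
tcp_pos: [0.6012, 0.0521, 0.0879]
eef_rot: [[0.08, 0.997, 0.002], [0.997, -0.08, 0.0], [0.001, 0.002, -1.0]]
wrist_force: [4.6, 0.9, 3.7]
width: 0.0126
grip_force: 50.2
```

jog_arm:
  steps:
    - [[0,-0.004,0],0]
    - [[0,-0.007,0],0]
    - [[0,-0.007,0],0]

```text
time: 43.92
tcp_pos: [0.5943, 0.0526, 0.0879]
eef_rot: [[0.08, 0.997, 0.001], [0.997, -0.08, 0.001], [0.001, 0.001, -1.0]]
wrist_force: [1.9, 3.4, 6.8]
width: 0.0126
grip_force: 50.7
```

jog_arm:
  steps:
    - [[0,-0.003,0],0]
    - [[0,-0.005,0],0]
    - [[0,-0.005,0],0]

```text
time: 44.3
tcp_pos: [0.5896, 0.053, 0.0878]
eef_rot: [[0.08, 0.997, 0.001], [0.997, -0.08, 0.001], [0.001, 0.001, -1.0]]
wrist_force: [3.4, 3.0, 6.1]
width: 0.0127
grip_force: 50.6
```

jog_arm:
  steps:
    - [[0,-0.002,0],0]
    - [[0,-0.003,0],0]
    - [[0,-0.003,0],0]

```text
time: 44.68
tcp_pos: [0.5873, 0.0532, 0.0879]
eef_rot: [[0.08, 0.997, 0.003], [0.997, -0.08, 0.001], [0.001, 0.003, -1.0]]
wrist_force: [7.2, 2.9, 2.8]
width: 0.0128
grip_force: 50.3
```

jog_arm:
  steps:
    - [[0,-0.002,0],0]
    - [[0,-0.003,0],0]
    - [[0,-0.003,0],0]

```text
time: 45.05
tcp_pos: [0.5872, 0.0532, 0.0879]
eef_rot: [[0.08, 0.997, 0.008], [0.997, -0.08, 0.001], [0.001, 0.008, -1.0]]
wrist_force: [23.0, 2.9, -7.6]
width: 0.0128
grip_force: 49.1
```

jog_arm:
  steps:
    - [[0,0.001,0],0]
    - [[0,0.002,0],0]
    - [[0,0.002,0],0]

```text
time: 45.42
tcp_pos: [0.5873, 0.0532, 0.0879]
eef_rot: [[0.08, 0.997, 0.004], [0.997, -0.08, 0.001], [0.001, 0.004, -1.0]]
wrist_force: [12.8, 3.4, -0.3]
width: 0.012
grip_force: 50.3
```

jog_arm:
  steps:
    - [[0,0,0],0]
    - [[0,0,0],0]
    - [[0,0,0],0]
    - [[0,0,0],0]
  jaw: 0.4

```text
time: 45.92
tcp_pos: [0.5848, 0.053, 0.0871]
eef_rot: [[0.08, 0.997, -0.001], [0.997, -0.08, 0.0], [-0.0, -0.001, -1.0]]
wrist_force: [0.1, 0.6, -1.2]
width: 0.0512
grip_force: 0.0
```

jog_arm:
  steps:
    - [[0,0,-0.02],0]
    - [[0,0,-0.06],0]
    - [[0,0,-0.11],0]
    - [[-0.05,-0.04,-0.13],0]
    - [[-0.1,-0.08,-0.13],0]
    - [[-0.15,-0.1,-0.13],0]
    - [[-0.2,-0.1,-0.13],0]
    - [[-0.2,-0.1,-0.13],0]

```text
time: 46.92
tcp_pos: [0.4689, -0.1413, 0.2189]
eef_rot: [[0.084, 0.996, 0.002], [0.996, -0.084, -0.001], [-0.001, 0.002, -1.0]]
wrist_force: [-0.2, 0.3, 0.5]
width: 0.0511
grip_force: 0.0
```

Run:
```python
from h import *
st()
p=look("scene",["cover_grip","wedge","gate_edge","rock_red","rock_grey","rock_pale","jar","hammer","brush"]);q=look("top",["cover_grip","wedge","gate_edge"])
cv2.imwrite("pics/f.png",np.hstack([cv2.resize(x,(400,440),interpolation=2) for x in (q["pixels"][95:227,230:350],p["pixels"][180:312,280:400])])[:,:,::-1])
```

```text
46.92 [ 0.4689 -0.1413  0.2189] [[0.084, 0.996, 0.002], [0.996, -0.084, -0.001], [-0.001, 0.002, -1.0]] [-32.1 -13.7 -14.6  89.   -0.   62.7] [-0.2  0.3  0.5] 0.05110457154975837 0.0
scene cover_grip 0.68 [0.588 0.053 0.09 ]
scene wedge 0.54 [0.523 0.061 0.006]
scene gate_edge 0.64 [ 0.55  -0.057  0.075]
scene gate_edge 0.15 [0.635 0.054 0.002]
scene rock_red 0.65 [0.463 0.471 0.   ]
scene rock_red 0.51 [0.637 0.052 0.001]
scene rock_grey 0.74 [ 0.661 -0.321  0.003]
scene rock_pale 0.76 [ 0.523 -0.491  0.002]
scene jar 0.58 [0.305 0.478 0.001]
scene jar 0.36 [ 0.462  0.472 -0.001]
scene hammer 0.79 [ 0.376 -0.527 -0.001]
scene brush 0.92 [ 0.656  0.442 -0.001]
top cover_grip 0.92 [0.589 0.056 0.087]
top cover_grip 0.48 [ 0.459  0.473 -0.003]
top wedge 0.73 [ 0.52   0.058 -0.004]
top gate_edge 0.95 [ 0.554 -0.053  0.067]
top gate_edge 0.17 [0.564 0.06  0.012]
```

View pics/f.png

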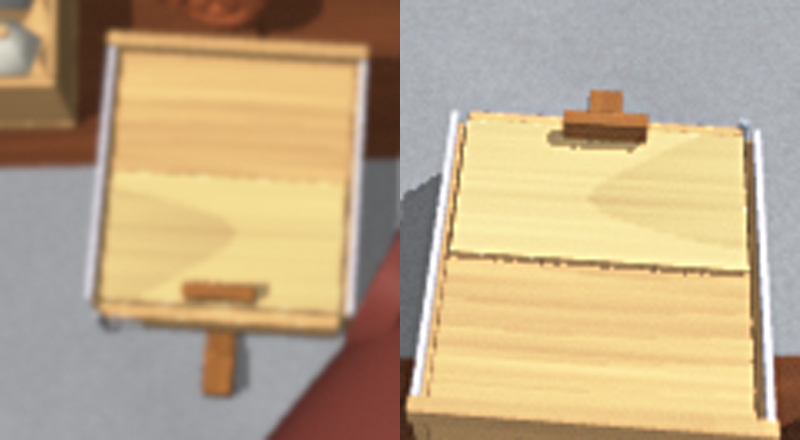

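The cover is drawn to its stop, with the bar at crop px (222,291). The gate is shut, the wedge is in at (220,360), and the bystanders have not moved.

```bash
python3 -c "
from cell import order
print(order.close_job())"
```

```text
the job is handed in; nothing more can be done
None
```

I handed in the job at about 47 s: gate shut and wedged, all four nodules in the bay, cover drawn to its stop, and the rocks, jar, hammer and brush where they were. `close_job()` returned no verdict.

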